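Stack freshly backed frames under a press weight

TASK

The four picture frames with white backs have just been glued and must set under pressure: stack them on the plywood pressing board in order of size, largest at the bottom and smallest on top, white backs up, each centred on the board with its long side along the board's long side, then stand the steel weight in the middle of the top frame. Set things down rather than drop them, do not tip them over, and leave the empty frame, the tape roll, the glue jar and the nailer where they are.

Things in the scene. Friction and masses are not known exactly. Their poses are not given: they have to be found in the camera images.
- frame_a: A backed picture frame lying face down: a solid flat black block with a white back panel on top, 8 mm black border all round and a thin steel tab near each end (flush). 130 mm long (its x) by 62 mm wide (its y) by 24 mm high, about 150 g. Origin: centre of its underside, z up; the long side is its x axis. Its back is flat. The largest of the four.
- frame_b: A backed picture frame lying face down: a solid flat black block with a white back panel on top, 8 mm black border all round and a thin steel tab near each end (flush). 110 mm long (its x) by 56 mm wide (its y) by 24 mm high, about 130 g. Origin: centre of its underside, z up; the long side is its x axis. Its back is flat. The second largest of the four.
- frame_c: A backed picture frame lying face down: a solid flat black block with a white back panel on top, 8 mm black border all round and a thin steel tab near each end (flush). 90 mm long (its x) by 50 mm wide (its y) by 24 mm high, about 105 g. Origin: centre of its underside, z up; the long side is its x axis. Its back is flat. The third largest of the four.
- frame_d: A backed picture frame lying face down: a solid flat black block with a white back panel on top, 8 mm black border all round and a thin steel tab near each end (flush). 70 mm long (its x) by 44 mm wide (its y) by 24 mm high, about 80 g. Origin: centre of its underside, z up; the long side is its x axis. Its back is flat. The smallest of the four.
- weight: The press weight: a dark steel block 60 (x) by 38 (y) by 28 mm high, with an upright round steel knob on top: a neck 14 mm in diameter from 28 to 38 mm, then a head 24 mm in diameter from 38 to 62 mm above the underside. About 550 g. Origin: centre of the underside, z up.
- press_board: The pressing board: a bare plywood slab fixed to the bench, 160 (x) by 100 (y) by 12 mm high. Origin: centre of its underside, so its top is 12 mm above the origin; z up, x along its long side. It is at a different place and turn each time.
- empty_frame: Bystander: an empty black frame, no back, the bench seen through its middle; 130 by 94 mm outside, sides 18 mm wide, 24 mm high. Origin: centre of the underside. Not one of the four.
- tape_roll: Bystander: a brown roll of tape lying flat, 92 mm outside diameter, 60 mm hole, 36 mm high. Origin: centre of the underside.
- glue_jar: Bystander: a pale translucent jar with a black cap, 56 mm in diameter, 75 mm high. Origin: centre of the underside.
- nailer: Bystander: a grey and black pin nailer lying on its side beyond the frames, about 170 by 240 mm and 50 mm high. Origin: about the middle of its underside.
Not all that is in view belongs to the job. What is shaped like the frame_d but turquoise is not meant.

How it is judged:
By the outcome, as a careful person would: the job done as asked, in the order asked, and still so for the second after the job is handed in, with the robot touching nothing.
It also fails if it takes over 120 s, if anything falls off the work surface, if the arm or the gripper's body presses on something with over 40 N, if the wrist force passes 120 N, or if a joint passes its speed limit or range.

ROBOT

A 6-joint arm with a two-finger parallel gripper is mounted at the origin on the work surface. World frame = base frame: x ahead of the robot, y to its left, z up, the work surface at z = 0. Lengths are in m, angles in rad, forces in N, time in s.
With the tool pointing down it reaches from about 0.35 to 0.875 m from the base axis. Payload 15.5 kg.
Tool frame: the origin (TCP) lies midway between the tips of the shut fingers; the grasp point (between the pads) lies 19 mm behind it; z points along the fingers, y is the line along which they close (so a half turn about z gives the same grasp; the last joint's range is limited). The gripper opens to 85 mm and grips with 20 to 120 N. Pads are 22 mm wide; open, the fingers measure 114 mm over their backs; the gripper's body (76 mm by 85 mm) begins 54 mm behind the grasp point. The pads swing forward as they close: fully open they stand 13 mm farther back than shut.
Start: joints at [-1.371, 0.494, 1.345, -0, 1.302, -0.096], TCP at [0.182, -0.598, 0.231] pointing down, gripper open.
Joint ranges: [-2.91, 2.91], [-0.82, 2.16], [0.22, 2.67], [-1.22, 4.37], [0.12, 2.79], [-3.08, 3.08]. Speed limits (rad/s): [1.89, 1.89, 2.57, 3.01, 3.01, 3.01].

INTERFACE

Orientations are given as a unit quaternion [w, x, y, z].
In Python, from station import r, vision gives the robot as it stands. The module is installed in compiled form; this text tells all that it offers.
- The arm moves only by the tool step_arm, never from a script. Its argument "rows" is a list of rows, each an object of numbers: "dx", "dy", "dz": the shift along the tool's x, y, z in cm; "yaw": the turn about the tool's z in degrees. A call has 1 to 8 rows; each row is the pose to reach, as a shift and turn from the pose commanded when the call began, along the tool's axes at that moment; what a row does not reach only later rows make up. A row lasts 1/8 s, in which the tool goes at most 62.5 mm and 10.7 degrees, less where a joint would pass 70% of its speed; a pose out of reach is approached as far as the arm can. A call with a gripper value outside its range is refused whole. "claw" is the opening, from 0 (shut) to 1 (fully open), set as the call begins (left out, the last holds). The fingers move at their own pace and stop on an object; "grip_force" is the grip in N (left out, the last holds). Time passes only in rows, so rows that repeat a pose let the fingers close. It gives the time, the measured TCP pose, the force, the opening and the grip force at its end, in the units of the state.
- r.state(): the state, without advancing time (a new reading comes with each control period).
- vision.read_camera(name): name is "side" or "top"; returns a dict with "image" (420x560x3 uint8, red, green, blue), "fov_y" (degrees; the focal length in pixels is half the picture's height over the tangent of half this angle, whatever the lens; pixels are square), "cx", "cy" (the principal point, pixels), "origin" and "orientation" of the camera in the world. Camera axes: x right, y down, z forward; pixel columns grow to the right and rows downward; lengths in m; the calibration is good to about 2 mm. A picture is of the moment at which its call begins. There is no depth.
- r.close_job(): hands the job in; it is judged then, once.
The state is a dict: "t": time; "joints": joint angles; "qd": joint speeds; "joint_efforts": joint torques, N m; "tool_pos": TCP position; "ee_rot": TCP orientation; "wrist_force": force on the tool from outside, world axes, zero at the start; "ft_torque": the same for the moment, N m; "finger_gap": finger opening in m; "grip_force": force on a finger pad.
Only numpy, scipy, OpenCV 4.12 (cv2) and the standard library are available. Lean on these libraries where they do the work, as an engineer would, in place of code of your own. Each camera call takes 0.05 s, during which the arm holds its last target. There are 200 camera calls.

## Working session

There is one attempt and no reset: what is moved stays moved. The work goes in short steps, Python scripts to look and compute and a tool call to move; the robot and the scene stay as the last step left them, time stands still between calls to the robot, and variables do not carry over. Pictures are saved under pics/ and viewed, at most 14 in all, crops included, and the job is handed in when it is done.

Besides the shell and the picture viewer there is one more tool, called after "Call:" by a JSON object that holds its "method" and its "body", one argument or row to a line. step_arm: Moves the arm, as the interface text tells. Its arguments: {"type":"object","properties":{"rows":{"type":"array","items":{"type":"object","properties":{"dx":{"type":"number"},"dy":{"type":"number"},"dz":{"type":"number"},"yaw":{"type":"number"}}}},"claw":{"type":"number"},"grip_force":{"type":"number"}},"required":["rows"]}

```bash
mkdir -p pics; cat > h.py <<'E'
import numpy as np, cv2
from scipy.spatial.transform import Rotation as R
from station import r, vision
def cam(n):
    c=vision.read_camera(n); im=c["image"]; c["f"]=im.shape[0]/2/np.tan(np.radians(c["fov_y"])/2)
    w,x,y,z=c["orientation"]; c["R"]=R.from_quat([x,y,z,w]).as_matrix(); return c
def w(c,u,v,z):
    d=c["R"]@np.array([(u-c["cx"])/c["f"],(v-c["cy"])/c["f"],1]); o=np.array(c["origin"]); return (o+d*(z-o[2])/d[2])
def px(c,p):
    q=c["R"].T@(np.array(p)-c["origin"]); return q[:2]/q[2]*c["f"]+[c["cx"],c["cy"]]
def save(c,n,crop=None,k=1):
    im=c["image"][:,:,::-1]
    if crop: a,b,e,d=crop; im=im[b:d,a:e]
    cv2.imwrite("pics/"+n,cv2.resize(im,None,fx=k,fy=k,interpolation=cv2.INTER_CUBIC))
E
python3 - <<'E'
from h import *
for n in("top","side"):
    c=cam(n); save(c,n+"0.png",None,1.4); print(n,c["fov_y"],c["cx"],c["cy"],c["origin"],c["R"].round(3).tolist())
print(r.state())
E
```

```text
top 47.933659172239004 284.254449251676 202.65496830793947 [ 0.43202587 -0.00464131  1.3812647 ] [[-0.003, -0.998, 0.057], [-1.0, 0.004, 0.016], [-0.016, -0.057, -0.998]]
side 53.22699989148324 274.0341888935255 206.93166189262547 [0.39895777 0.75162869 0.85509324] [[-0.992, -0.083, 0.097], [-0.127, 0.727, -0.675], [-0.015, -0.682, -0.732]]
{'t': 0.1, 'joints': array([-1.37046440e+00,  4.94121433e-01,  1.34605371e+00, -2.66829998e-05,
        1.30251717e+00, -9.55003744e-02]), 'qd': array([-0.00056748, -0.00224956, -0.00220068, -0.00056599,  0.00214324,
       -0.0005619 ]), 'joint_efforts': array([ 3.11657779e-03, -8.83588743e+01, -3.84563863e+01, -3.04673176e-05,
        5.12569444e-03, -3.21196842e-05]), 'tool_pos': array([ 0.18214017, -0.5975342 ,  0.23076488]), 'ee_rot': array([-5.48399282e-04,  9.89079666e-01,  1.47380842e-01, -4.16511244e-05]), 'wrist_force': array([0.6232664 , 0.54296971, 0.46590092]), 'ft_torque': array([0.01014314, 0.01304893, 0.01726555]), 'grip_force': 0.0, 'finger_gap': 0.08509708843659627}
```

View pics/top0.png

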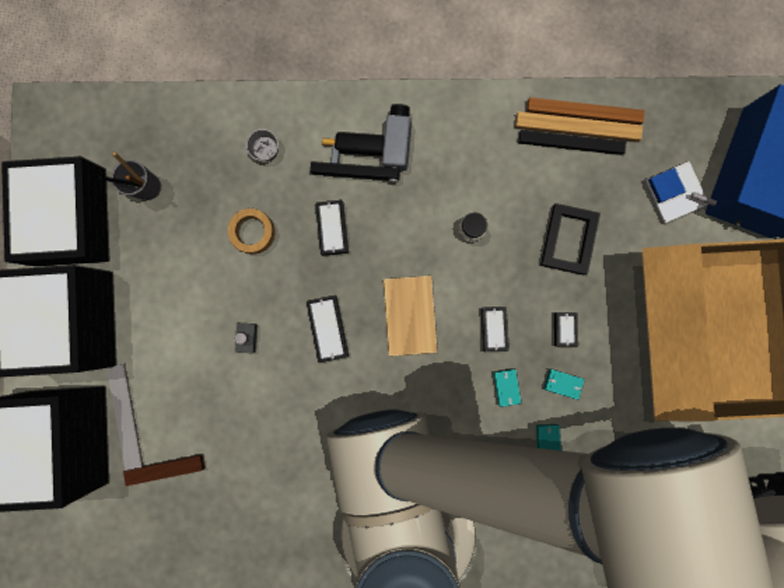

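View pics/side0.png

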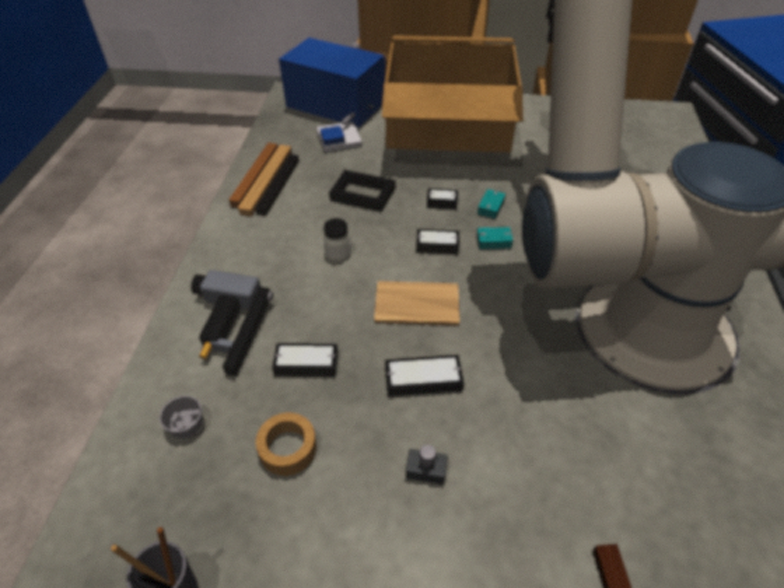

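Top view, in displayed pixels: frame_b (331,228), frame_a (327,329), board (411,316), frame_c (494,329), frame_d (566,330) and weight (246,338). The turquoise look-alikes are at (508,387), (564,384) and (548,437). The empty frame (570,239), jar, tape and nailer stay where they are.

Next I measure the targets and check them in one crop.

```bash
cat > meas.py <<'E'
from h import *
def rect(c,mask,z,near):
    n,l,s,ce=cv2.connectedComponentsWithStats(mask.astype(np.uint8))
    i=[k for k in range(1,n) if s[k,4]>40]; k=min(i,key=lambda k:np.hypot(*(ce[k]-near)))
    v,u=np.nonzero(l==k); P=np.array([w(c,a,b,z)[:2] for a,b in zip(u,v)])
    m=P.mean(0); e,V=np.linalg.eigh(np.cov((P-m).T)); a=V[:,1]; q=(P-m)@V
    return m, np.degrees(np.arctan2(a[1],a[0]))%180, np.sqrt(12*e[::-1])
if __name__=="__main__":
    t,s=cam("top"),cam("side")
    T=dict(a=(233,235),b=(236,163),c=(353,235),d=(404,235),board=(293,225))
    for k,g in T.items():
        z=.012 if k=="board" else .024
        gw=w(t,*g,z)
        for c,near in((t,np.array(g)),(s,px(s,gw))):
            im=c["image"].astype(int); mn,mx=im.min(2),im.max(2)
            mask=((mn>110)&(mx-mn<40)) if k!="board" else ((im[:,:,0]-im[:,:,2]>50)&(mx>100))
            m,a,d=rect(c,mask,z,near); print(k,m.round(4),a.round(1),(d*1000).round(1))
    im=t["image"].astype(int)
    print(w(t,246/1.4,338/1.4,.028),w(t,240/1.4,339/1.4,.062),w(s,427/1.4,452/1.4,.062),w(s,426/1.4,476/1.4,.0))
    a=cv2.resize(t["image"][140:270,150:290,::-1],None,fx=4,fy=4,interpolation=3)
    b=cv2.resize(t["image"][200:270,330:425,::-1],None,fx=4,fy=4,interpolation=3)
    o=np.zeros((520,760,3),np.uint8); o=np.zeros((600,800,3),np.uint8); a=cv2.resize(a,(420,390)); o[:390,:420]=a; o[:280,420:800]=b
    s2=cv2.resize(s["image"][310:355,275:335,::-1],None,fx=4,fy=4,interpolation=3); o[400:580,0:240]=s2
    t2=cv2.resize(t["image"][220:262,155:195,::-1],None,fx=6,fy=6,interpolation=3); o[300:552,450:690]=t2
    cv2.imwrite("pics/crop1.png",o)
E
python3 meas.py
```

```text
a [0.4176 0.1643] 11.5 [115.6  46.3]
a [0.4182 0.1656] 11.3 [115.3  48. ]
b [0.6277 0.1557] 6.2 [95.1 40.4]
b [0.6281 0.1561] 6.4 [95.7 42.4]
c [ 0.4161 -0.1803] 3.1 [76.5 35.3]
c [ 0.4161 -0.1797] 2.0 [73.7 37. ]
d [ 0.4151 -0.3263] 179.4 [56.7 28.1]
d [ 0.4151 -0.326 ] 4.2 [54.7 30.4]
board [ 0.4445 -0.007 ] 4.0 [159.4  99.9]
board [ 0.444  -0.0027] 4.7 [160.4 103.8]
[0.39866945 0.32843174 0.028     ] [0.39755049 0.33206829 0.062     ] [0.40005008 0.33577182 0.062     ] [0.39858312 0.34340954 0.        ]
```

View pics/crop1.png

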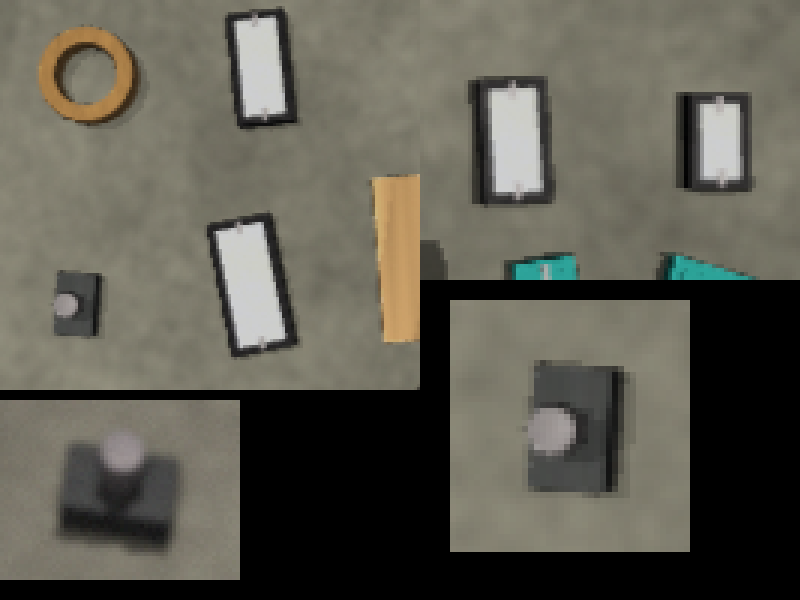

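All targets are identified. The helper below prints moves in tool axes.

```bash
cat > go.py <<'E'
import sys
from h import *
def main(x,y,z,ang):
    s=r.state(); q=s["ee_rot"]; M=R.from_quat([q[1],q[2],q[3],q[0]]).as_matrix(); p=np.array(s["tool_pos"])
    d=M.T@(np.array([x,y,z])-p)*100; a=np.degrees(np.arctan2(M[1,0],M[0,0])); yaw=(a-ang+90)%180-90
    print("pos",p.round(4),"ang",a.round(1),"t",round(s["t"],2),"| d cm",d.round(2),"yaw",yaw.round(1),"gap",round(s["finger_gap"],4),"tilt",np.degrees(np.arccos(-M[2,2])).round(2))
for a in sys.argv[1:]: main(*map(float,a.split(",")))
E
python3 go.py 0.4,-0.3,0.2,11.4 0.418,0.165,0.12,11.4
```

```text
pos [ 0.1822 -0.5976  0.2309] ang 16.9 t 0.2 | d cm [ 29.52 -22.12   3.11] yaw 5.5 gap 0.0852 tilt 0.04
pos [ 0.1822 -0.5976  0.2309] ang 16.9 t 0.2 | d cm [ 44.79 -66.07  11.14] yaw 5.5 gap 0.0852 tilt 0.04
```

Call:
{"method": "step_arm", "body": {
  "rows": [
    {"dx":5,"dy":-3.7,"dz":0.5},
    {"dx":10,"dy":-7.4,"dz":1},
    {"dx":15,"dy":-11,"dz":1.5,"yaw":2},
    {"dx":20,"dy":-15,"dz":2,"yaw":3},
    {"dx":25,"dy":-18.5,"dz":2.5,"yaw":4},
    {"dx":29.5,"dy":-22,"dz":3,"yaw":5.5},
    {"dx":31.5,"dy":-28,"dz":3,"yaw":5.5},
    {"dx":33.5,"dy":-34,"dz":3.5,"yaw":5.5}
  ],
  "claw": 1,
  "grip_force": 40
}}

```text
schema error: expected keys dx, dy, dz, yaw
```

```bash
python3 go.py 0.418,0.165,0.12,11.4
```

```text
pos [ 0.1822 -0.5976  0.2309] ang 16.9 t 0.2 | d cm [ 44.79 -66.07  11.14] yaw 5.5 gap 0.0852 tilt 0.04
```

Call:
{"method": "step_arm", "body": {
  "rows": [
    {"dx":5,"dy":-3.7,"dz":0.5,"yaw":0},
    {"dx":10,"dy":-7.4,"dz":1,"yaw":1},
    {"dx":15,"dy":-11,"dz":1.5,"yaw":2},
    {"dx":20,"dy":-15,"dz":2,"yaw":3},
    {"dx":25,"dy":-18.5,"dz":2.5,"yaw":4},
    {"dx":29.5,"dy":-22,"dz":3,"yaw":5.5},
    {"dx":31.5,"dy":-28,"dz":3,"yaw":5.5},
    {"dx":33.5,"dy":-34,"dz":3.5,"yaw":5.5}
  ],
  "claw": 1,
  "grip_force": 40
}}

```text
t: 1.2
tool_pos: [0.4037, -0.1749, 0.1964]
ee_rot: [0.0, 0.995, 0.1, 0.0]
wrist_force: [1.0, 0.8, 0.3]
finger_gap: 0.0854
grip_force: 0.0
```

```bash
python3 go.py 0.418,0.165,0.12,11.4
```

```text
pos [ 0.4037 -0.1749  0.1964] ang 11.4 t 1.2 | d cm [  8.15 -33.03   7.64] yaw 0.0 gap 0.0854 tilt 0.03
```

Call:
{"method": "step_arm", "body": {
  "rows": [
    {"dx":1.3,"dy":-5.5,"dz":1.3,"yaw":0},
    {"dx":2.7,"dy":-11,"dz":2.6,"yaw":0},
    {"dx":4,"dy":-16.5,"dz":3.8,"yaw":0},
    {"dx":5.4,"dy":-22,"dz":5,"yaw":0},
    {"dx":6.8,"dy":-27.5,"dz":6.3,"yaw":0},
    {"dx":8.2,"dy":-33,"dz":7.6,"yaw":0},
    {"dx":8.2,"dy":-33,"dz":7.6,"yaw":0},
    {"dx":8.2,"dy":-33,"dz":7.6,"yaw":0}
  ]
}}

```text
t: 2.2
tool_pos: [0.4182, 0.163, 0.1204]
ee_rot: [0.0, 0.995, 0.1, -0.0]
wrist_force: [-0.0, -0.2, 0.7]
finger_gap: 0.0853
grip_force: 0.0
```

```bash
python3 go.py 0.418,0.165,0.000,11.4;  python3 -c "
from h import *
s=cam('side'); save(s,'s1.png',(230,200,370,300),5)"
```

```text
pos [0.4182 0.163  0.1204] ang 11.5 t 2.2 | d cm [ 0.03 -0.21 12.04] yaw 0.1 gap 0.0853 tilt 0.02
```

View pics/s1.png

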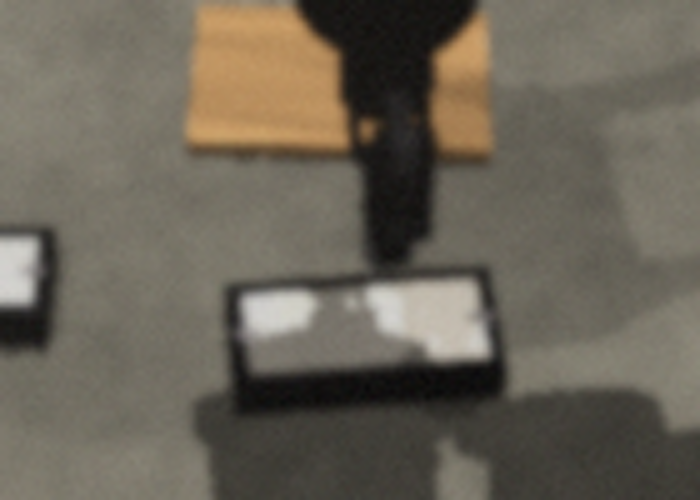

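The fingers (crop px (395,250)) are above the middle of frame_a (365,330). Descending.

Call:
{"method": "step_arm", "body": {
  "rows": [
    {"dx":0,"dy":-0.2,"dz":4,"yaw":0},
    {"dx":0,"dy":-0.2,"dz":7,"yaw":0},
    {"dx":0,"dy":-0.2,"dz":9.5,"yaw":0},
    {"dx":0,"dy":-0.2,"dz":11,"yaw":0},
    {"dx":0,"dy":-0.2,"dz":12,"yaw":0},
    {"dx":0,"dy":-0.2,"dz":12,"yaw":0}
  ]
}}

```text
t: 3.0
tool_pos: [0.418, 0.1643, 0.0003]
ee_rot: [0.0, 0.995, 0.099, -0.0]
wrist_force: [-0.4, 0.4, 0.4]
finger_gap: 0.0854
grip_force: 0.0
```

Call:
{"method": "step_arm", "body": {
  "rows": [
    {"dx":0,"dy":0,"dz":0,"yaw":0},
    {"dx":0,"dy":0,"dz":0,"yaw":0},
    {"dx":0,"dy":0,"dz":0,"yaw":0},
    {"dx":0,"dy":0,"dz":0,"yaw":0},
    {"dx":0,"dy":0,"dz":0,"yaw":0},
    {"dx":0,"dy":0,"dz":0,"yaw":0}
  ],
  "claw": 0,
  "grip_force": 40
}}

```text
t: 3.75
tool_pos: [0.4183, 0.165, 0.0011]
ee_rot: [0.0, 0.995, 0.1, 0.001]
wrist_force: [0.0, -4.3, 7.0]
finger_gap: 0.0613
grip_force: 42.1
```

```bash
python3 go.py 0.4445,-0.006,0.012,4.2
```

```text
pos [0.4183 0.165  0.0011] ang 11.5 t 3.75 | d cm [-0.83 17.28 -1.08] yaw 7.3 gap 0.0613 tilt 0.07
```

Call:
{"method": "step_arm", "body": {
  "rows": [
    {"dx":0,"dy":0,"dz":-2,"yaw":0},
    {"dx":0,"dy":0,"dz":-5,"yaw":0},
    {"dx":-0.2,"dy":4,"dz":-6,"yaw":2},
    {"dx":-0.4,"dy":8,"dz":-6,"yaw":4},
    {"dx":-0.6,"dy":12,"dz":-6,"yaw":6},
    {"dx":-0.8,"dy":15.5,"dz":-6,"yaw":7.3},
    {"dx":-0.8,"dy":17.3,"dz":-6,"yaw":7.3},
    {"dx":-0.8,"dy":17.3,"dz":-6,"yaw":7.3}
  ]
}}

```text
t: 4.75
tool_pos: [0.4448, -0.0071, 0.0608]
ee_rot: [0.0, 0.999, 0.035, 0.0]
wrist_force: [0.2, -0.2, -1.9]
finger_gap: 0.0611
grip_force: 46.0
```

```bash
python3 go.py 0.4445,-0.006,0.013,4.2;  python3 -c "
from h import *
s=cam('side'); save(s,'s2.png',(230,160,370,260),5)"
```

```text
pos [ 0.4448 -0.0071  0.0608] ang 4.0 t 4.75 | d cm [-0.03 -0.11  4.78] yaw -0.2 gap 0.0611 tilt 0.06
```

View pics/s2.png

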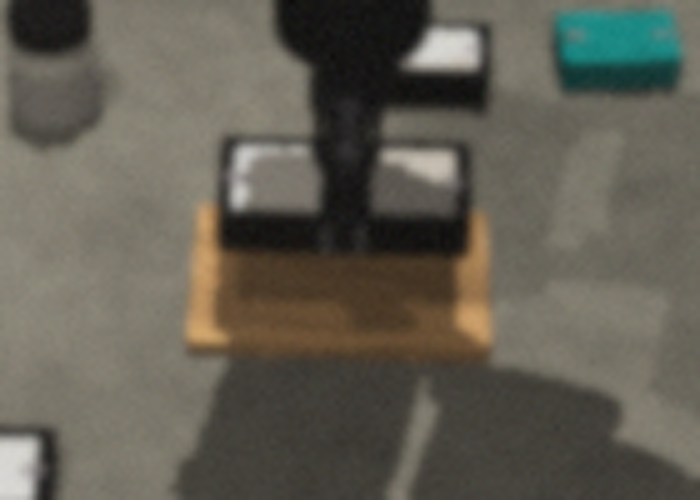

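Frame_a is held level over the board. Lowering.

Call:
{"method": "step_arm", "body": {
  "rows": [
    {"dx":0,"dy":-0.1,"dz":2.5,"yaw":0},
    {"dx":0,"dy":-0.1,"dz":3.8,"yaw":0},
    {"dx":0,"dy":-0.1,"dz":4.3,"yaw":0},
    {"dx":0,"dy":-0.1,"dz":4.6,"yaw":0},
    {"dx":0,"dy":-0.1,"dz":4.7,"yaw":0},
    {"dx":0,"dy":-0.1,"dz":4.7,"yaw":0}
  ]
}}

```text
t: 5.55
tool_pos: [0.4445, -0.0051, 0.0137]
ee_rot: [0.0, 0.999, 0.036, 0.0]
wrist_force: [-0.5, -0.5, -1.4]
finger_gap: 0.0608
grip_force: 45.9
```

```bash
python3 go.py 0.4445,-0.006,0.013,4.2; python3 -c "from h import *;print(r.state()['wrist_force'])"
```

```text
pos [ 0.4445 -0.0051  0.0137] ang 4.1 t 5.55 | d cm [-0.01  0.09  0.07] yaw -0.1 gap 0.0608 tilt 0.03
[-0.45095486 -0.5222164  -1.41784693]
```

Call:
{"method": "step_arm", "body": {
  "rows": [
    {"dx":0,"dy":0.05,"dz":0.07,"yaw":0},
    {"dx":0,"dy":0.05,"dz":0.1,"yaw":0},
    {"dx":0,"dy":0.05,"dz":0.12,"yaw":0}
  ]
}}

```text
t: 5.92
tool_pos: [0.4446, -0.0055, 0.0131]
ee_rot: [0.0, 0.999, 0.036, 0.001]
wrist_force: [-3.9, 3.8, 31.3]
finger_gap: 0.0611
grip_force: 49.7
```

Contact made. Easing off and releasing.

Call:
{"method": "step_arm", "body": {
  "rows": [
    {"dx":0,"dy":0,"dz":-0.05,"yaw":0}
  ]
}}

```text
t: 6.05
tool_pos: [0.4446, -0.0056, 0.0133]
ee_rot: [0.0, 0.999, 0.036, 0.0]
wrist_force: [-0.1, 0.1, -3.1]
finger_gap: 0.0611
grip_force: 46.0
```

Call:
{"method": "step_arm", "body": {
  "rows": [
    {"dx":0,"dy":0,"dz":0,"yaw":0},
    {"dx":0,"dy":0,"dz":0,"yaw":0},
    {"dx":0,"dy":0,"dz":0,"yaw":0},
    {"dx":0,"dy":0,"dz":0,"yaw":0},
    {"dx":0,"dy":0,"dz":-2,"yaw":0},
    {"dx":0,"dy":0,"dz":-6,"yaw":0},
    {"dx":0,"dy":0,"dz":-11,"yaw":0}
  ],
  "claw": 1
}}

```text
t: 6.92
tool_pos: [0.4438, -0.0056, 0.1234]
ee_rot: [-0.0, 0.999, 0.036, -0.001]
wrist_force: [1.0, -0.7, -0.1]
finger_gap: 0.0857
grip_force: 0.0
```

```bash
python3 go.py 0.628,0.156,0.1,6.3
```

```text
pos [ 0.4438 -0.0056  0.1234] ang 4.1 t 6.92 | d cm [ 19.55 -14.78   2.31] yaw -2.2 gap 0.0857 tilt 0.11
```

Call:
{"method": "step_arm", "body": {
  "rows": [
    {"dx":4,"dy":-3,"dz":0.5,"yaw":0},
    {"dx":8.5,"dy":-6.4,"dz":1,"yaw":-1},
    {"dx":13,"dy":-9.8,"dz":1.5,"yaw":-2},
    {"dx":17,"dy":-12.9,"dz":2,"yaw":-2.2},
    {"dx":19.5,"dy":-14.8,"dz":2.3,"yaw":-2.2},
    {"dx":19.5,"dy":-14.8,"dz":2.3,"yaw":-2.2},
    {"dx":19.5,"dy":-14.8,"dz":2.3,"yaw":-2.2}
  ]
}}

```text
t: 7.8
tool_pos: [0.6273, 0.1557, 0.0994]
ee_rot: [0.0, 0.998, 0.055, -0.001]
wrist_force: [0.1, -0.7, -0.3]
finger_gap: 0.0852
grip_force: 0.0
```

```bash
python3 go.py 0.628,0.156,0.001,6.3; python3 -c "
from meas import *
for n in('top','side'):
    t=cam(n); im=t['image'].astype(int)
    z=.036; m=(im.min(2)>110)&(im.max(2)-im.min(2)<40)
    print(n,*rect(t,m,z,px(t,[.4445,-.006,z])))
    b=(im[:,:,0]-im[:,:,2]>50)&(im.max(2)>100); v,u=np.nonzero(b&(abs(np.arange(560)-px(t,[.4445,-.006,0])[0])<80)&(abs(np.arange(420)-px(t,[.4445,-.006,0])[1])<60)[:,None])
    rr=cv2.minAreaRect(np.stack([u,v],1).astype(np.float32)); print(w(t,*rr[0],.012),rr)
"
```

```text
pos [0.6273 0.1557 0.0994] ang 6.4 t 7.8 | d cm [ 0.08 -0.03  9.84] yaw 0.1 gap 0.0852 tilt 0.07
top [ 0.44425841 -0.00607793] 4.286062340272707 [0.11433307 0.04604936]
[ 0.44456827 -0.00711436  0.012     ] ((292.697021484375, 225.061767578125), (54.83799362182617, 34.36003112792969), 85.60128784179688)
side [ 0.44474457 -0.00499795] 4.559389513403858 [0.11325065 0.0483465 ]
[ 0.44495302 -0.00098294  0.012     ] ((297.2357177734375, 215.71473693847656), (60.08797836303711, 28.494300842285156), 1.1457629203796387)
```

Frame_a sits within about 1 mm of the board's centre. Now frame_b.

Call:
{"method": "step_arm", "body": {
  "rows": [
    {"dx":0,"dy":0,"dz":4,"yaw":0},
    {"dx":0,"dy":0,"dz":7,"yaw":0},
    {"dx":0,"dy":0,"dz":9,"yaw":0},
    {"dx":0,"dy":0,"dz":9.7,"yaw":0},
    {"dx":0,"dy":0,"dz":9.8,"yaw":0},
    {"dx":0,"dy":0,"dz":9.8,"yaw":0}
  ]
}}

```text
t: 8.65
tool_pos: [0.6288, 0.1562, 0.0027]
ee_rot: [-0.0, 0.998, 0.055, 0.001]
wrist_force: [0.2, -0.9, 0.5]
finger_gap: 0.0853
grip_force: 0.0
```

Call:
{"method": "step_arm", "body": {
  "rows": [
    {"dx":0,"dy":0,"dz":0,"yaw":0},
    {"dx":0,"dy":0,"dz":0,"yaw":0},
    {"dx":0,"dy":0,"dz":0,"yaw":0},
    {"dx":0,"dy":0,"dz":0,"yaw":0},
    {"dx":0,"dy":0,"dz":0,"yaw":0},
    {"dx":0,"dy":0,"dz":0,"yaw":0}
  ],
  "claw": 0
}}

```text
t: 9.4
tool_pos: [0.6285, 0.1561, 0.0024]
ee_rot: [-0.0, 0.998, 0.055, 0.0]
wrist_force: [-1.4, -0.5, 6.5]
finger_gap: 0.0549
grip_force: 42.5
```

```bash
python3 go.py 0.4445,-0.006,0.08,4.2
```

```text
pos [0.6285 0.1561 0.0024] ang 6.3 t 9.4 | d cm [-20.07  14.08  -7.77] yaw 2.1 gap 0.0549 tilt 0.05
```

Call:
{"method": "step_arm", "body": {
  "rows": [
    {"dx":0,"dy":0,"dz":-3,"yaw":0},
    {"dx":-1,"dy":0.7,"dz":-7,"yaw":0},
    {"dx":-5,"dy":3.5,"dz":-7.8,"yaw":0.5},
    {"dx":-9.5,"dy":6.7,"dz":-7.8,"yaw":1},
    {"dx":-14,"dy":9.8,"dz":-7.8,"yaw":1.5},
    {"dx":-18,"dy":12.6,"dz":-7.8,"yaw":2.1},
    {"dx":-20,"dy":14.1,"dz":-7.8,"yaw":2.1},
    {"dx":-20,"dy":14.1,"dz":-7.8,"yaw":2.1}
  ]
}}

```text
t: 10.4
tool_pos: [0.4438, -0.007, 0.08]
ee_rot: [-0.0, 0.999, 0.036, -0.0]
wrist_force: [-0.0, -0.2, -2.0]
finger_gap: 0.0553
grip_force: 43.7
```

Call:
{"method": "step_arm", "body": {
  "rows": [
    {"dx":0,"dy":0,"dz":0,"yaw":0},
    {"dx":0,"dy":0,"dz":0,"yaw":0}
  ]
}}

```text
t: 10.65
tool_pos: [0.4458, -0.0057, 0.0797]
ee_rot: [0.0, 0.999, 0.037, 0.0]
wrist_force: [-0.3, -0.2, -2.1]
finger_gap: 0.0553
grip_force: 43.7
```

```bash
python3 go.py 0.4445,-0.006,0.0387,4.2
```

```text
pos [ 0.4458 -0.0057  0.0797] ang 4.3 t 10.65 | d cm [-0.13  0.02  4.1 ] yaw 0.1 gap 0.0553 tilt 0.04
```

Call:
{"method": "step_arm", "body": {
  "rows": [
    {"dx":-0.1,"dy":0,"dz":2,"yaw":0},
    {"dx":-0.1,"dy":0,"dz":3.2,"yaw":0},
    {"dx":-0.1,"dy":0,"dz":3.8,"yaw":0},
    {"dx":-0.1,"dy":0,"dz":4,"yaw":0},
    {"dx":-0.1,"dy":0,"dz":4.1,"yaw":0},
    {"dx":-0.1,"dy":0,"dz":4.1,"yaw":0}
  ]
}}

```text
t: 11.4
tool_pos: [0.4442, -0.0062, 0.0389]
ee_rot: [0.0, 0.999, 0.037, 0.0]
wrist_force: [-0.8, 1.1, -1.5]
finger_gap: 0.055
grip_force: 43.7
```

Call:
{"method": "step_arm", "body": {
  "rows": [
    {"dx":0,"dy":0,"dz":0.02,"yaw":0},
    {"dx":0,"dy":0,"dz":0.05,"yaw":0}
  ]
}}

```text
t: 11.65
tool_pos: [0.4441, -0.0063, 0.0384]
ee_rot: [0.0, 0.999, 0.037, 0.0]
wrist_force: [-2.2, 0.2, 12.2]
finger_gap: 0.055
grip_force: 45.3
```

Frame_b is seated at the expected height; release, then on to frame_c.

Call:
{"method": "step_arm", "body": {
  "rows": [
    {"dx":0,"dy":0,"dz":-0.02,"yaw":0},
    {"dx":0,"dy":0,"dz":-0.02,"yaw":0},
    {"dx":0,"dy":0,"dz":-0.02,"yaw":0},
    {"dx":0,"dy":0,"dz":-0.02,"yaw":0},
    {"dx":0,"dy":0,"dz":-1.5,"yaw":0},
    {"dx":0,"dy":0,"dz":-5,"yaw":0},
    {"dx":0,"dy":0,"dz":-9,"yaw":0}
  ],
  "claw": 1
}}

```text
t: 12.52
tool_pos: [0.4436, -0.0062, 0.1289]
ee_rot: [-0.0, 0.999, 0.037, -0.001]
wrist_force: [0.5, -0.9, -0.7]
finger_gap: 0.0857
grip_force: 0.0
```

```bash
python3 go.py 0.416,-0.180,0.1,2.6
```

```text
pos [ 0.4436 -0.0062  0.1289] ang 4.2 t 12.53 | d cm [-4.03 17.13  2.89] yaw 1.6 gap 0.0857 tilt 0.08
```

Call:
{"method": "step_arm", "body": {
  "rows": [
    {"dx":-1,"dy":4.5,"dz":0.5,"yaw":0.5},
    {"dx":-2.2,"dy":9.5,"dz":1,"yaw":1},
    {"dx":-3.3,"dy":14,"dz":2,"yaw":1.6},
    {"dx":-4,"dy":17.1,"dz":2.9,"yaw":1.6},
    {"dx":-4,"dy":17.1,"dz":2.9,"yaw":1.6},
    {"dx":-4,"dy":17.1,"dz":2.9,"yaw":1.6}
  ]
}}

```text
t: 13.28
tool_pos: [0.4166, -0.1793, 0.0992]
ee_rot: [-0.0, 1.0, 0.023, -0.0]
wrist_force: [-0.5, 0.5, 0.1]
finger_gap: 0.0855
grip_force: 0.0
```

```bash
python3 go.py 0.416,-0.180,0.002,2.6; python3 -c "
from meas import *
for n in('top','side'):
    t=cam(n); im=t['image'].astype(int)
    z=.060; m=(im.min(2)>110)&(im.max(2)-im.min(2)<40)
    print(n,*rect(t,m,z,px(t,[.4445,-.006,z])))
"
```

```text
pos [ 0.4166 -0.1793  0.0992] ang 2.6 t 13.28 | d cm [-0.06  0.07  9.72] yaw 0.0 gap 0.0855 tilt 0.03
top [ 0.45676891 -0.00267672] 171.79324304468798 [0.07620406 0.03519464]
side [ 0.4478697  -0.00447782] 1.527287544423757 [0.09229476 0.04041161]
```

Call:
{"method": "step_arm", "body": {
  "rows": [
    {"dx":0,"dy":0,"dz":4,"yaw":0},
    {"dx":0,"dy":0,"dz":7,"yaw":0},
    {"dx":0,"dy":0,"dz":9,"yaw":0},
    {"dx":0,"dy":0,"dz":9.7,"yaw":0},
    {"dx":0,"dy":0,"dz":9.7,"yaw":0},
    {"dx":0,"dy":0,"dz":9.7,"yaw":0}
  ]
}}

```text
t: 14.12
tool_pos: [0.4172, -0.1798, 0.003]
ee_rot: [0.0, 1.0, 0.023, 0.0]
wrist_force: [-0.3, -1.0, 0.5]
finger_gap: 0.0853
grip_force: 0.0
```

Call:
{"method": "step_arm", "body": {
  "rows": [
    {"dx":0,"dy":0,"dz":0,"yaw":0},
    {"dx":0,"dy":0,"dz":0,"yaw":0},
    {"dx":0,"dy":0,"dz":0,"yaw":0},
    {"dx":0,"dy":0,"dz":0,"yaw":0},
    {"dx":0,"dy":0,"dz":0,"yaw":0},
    {"dx":0,"dy":0,"dz":0,"yaw":0},
    {"dx":0,"dy":0,"dz":0,"yaw":0}
  ],
  "claw": 0
}}

```text
t: 15.0
tool_pos: [0.417, -0.1799, 0.0027]
ee_rot: [0.0, 1.0, 0.023, 0.0]
wrist_force: [-0.9, 0.7, 12.0]
finger_gap: 0.0493
grip_force: 39.8
```

```bash
python3 go.py 0.4445,-0.006,0.1,4.2
```

```text
pos [ 0.417  -0.1799  0.0027] ang 2.6 t 15.0 | d cm [  3.56 -17.24  -9.73] yaw -1.6 gap 0.0493 tilt 0.05
```

Call:
{"method": "step_arm", "body": {
  "rows": [
    {"dx":0,"dy":0,"dz":-3,"yaw":0},
    {"dx":0,"dy":0,"dz":-8,"yaw":0},
    {"dx":1,"dy":-4.5,"dz":-9.7,"yaw":-0.5},
    {"dx":2,"dy":-9.5,"dz":-9.7,"yaw":-1},
    {"dx":3,"dy":-14.5,"dz":-9.7,"yaw":-1.6},
    {"dx":3.6,"dy":-17.2,"dz":-9.7,"yaw":-1.6},
    {"dx":3.6,"dy":-17.2,"dz":-9.7,"yaw":-1.6},
    {"dx":3.6,"dy":-17.2,"dz":-9.7,"yaw":-1.6}
  ]
}}

```text
t: 16.0
tool_pos: [0.4447, -0.0065, 0.0993]
ee_rot: [0.0, 0.999, 0.037, -0.0]
wrist_force: [0.6, -0.3, -0.5]
finger_gap: 0.0494
grip_force: 43.5
```

Call:
{"method": "step_arm", "body": {
  "rows": [
    {"dx":0,"dy":0,"dz":0,"yaw":0},
    {"dx":0,"dy":0,"dz":0,"yaw":0}
  ]
}}

```text
t: 16.25
tool_pos: [0.4448, -0.0069, 0.0992]
ee_rot: [0.0, 0.999, 0.036, -0.0]
wrist_force: [-0.1, -0.6, -1.1]
finger_gap: 0.049
grip_force: 43.5
```

```bash
python3 go.py 0.445,-0.006,0.063,4.2;python3 -c "
from h import *
s=cam('side'); save(s,'s3.png',(230,140,370,240),5)"
```

```text
pos [ 0.4448 -0.0069  0.0992] ang 4.2 t 16.25 | d cm [ 0.03 -0.09  3.62] yaw -0.0 gap 0.049 tilt 0.0
```

View pics/s3.png

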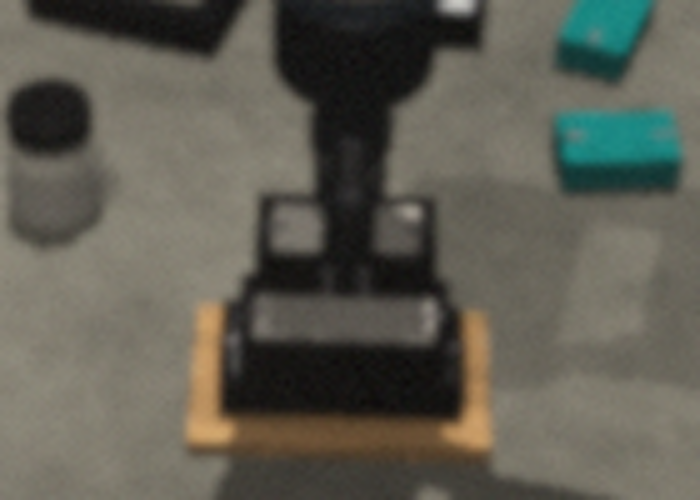

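Frames a and b are stacked squarely (crop px (342,350)), and frame_c is held level and centred above (348,235). Lowering.

Call:
{"method": "step_arm", "body": {
  "rows": [
    {"dx":0,"dy":0,"dz":1.8,"yaw":0},
    {"dx":0,"dy":0,"dz":2.9,"yaw":0},
    {"dx":0,"dy":0,"dz":3.4,"yaw":0},
    {"dx":0,"dy":0,"dz":3.6,"yaw":0},
    {"dx":0,"dy":0,"dz":3.6,"yaw":0},
    {"dx":0,"dy":0,"dz":3.6,"yaw":0}
  ]
}}

```text
t: 17.05
tool_pos: [0.445, -0.0063, 0.0635]
ee_rot: [0.0, 0.999, 0.037, 0.0]
wrist_force: [0.0, -0.4, -0.1]
finger_gap: 0.049
grip_force: 43.5
```

Call:
{"method": "step_arm", "body": {
  "rows": [
    {"dx":0,"dy":0,"dz":0.02,"yaw":0},
    {"dx":0,"dy":0,"dz":0.04,"yaw":0}
  ]
}}

```text
t: 17.3
tool_pos: [0.4449, -0.0063, 0.0629]
ee_rot: [0.0, 0.999, 0.037, 0.0]
wrist_force: [-0.2, -0.2, -0.3]
finger_gap: 0.0493
grip_force: 43.5
```

Call:
{"method": "step_arm", "body": {
  "rows": [
    {"dx":0,"dy":0,"dz":0.02,"yaw":0},
    {"dx":0,"dy":0,"dz":0.04,"yaw":0}
  ]
}}

```text
t: 17.55
tool_pos: [0.4449, -0.0062, 0.0627]
ee_rot: [0.0, 0.999, 0.037, 0.0]
wrist_force: [-2.7, 0.1, 14.9]
finger_gap: 0.0492
grip_force: 45.3
```

Call:
{"method": "step_arm", "body": {
  "rows": [
    {"dx":0,"dy":0,"dz":-0.02,"yaw":0},
    {"dx":0,"dy":0,"dz":-0.02,"yaw":0},
    {"dx":0,"dy":0,"dz":-0.02,"yaw":0},
    {"dx":0,"dy":0,"dz":-0.02,"yaw":0},
    {"dx":0,"dy":0,"dz":-1.5,"yaw":0},
    {"dx":0,"dy":0,"dz":-4,"yaw":0},
    {"dx":0,"dy":0,"dz":-8,"yaw":0}
  ],
  "claw": 1
}}

```text
t: 18.42
tool_pos: [0.4441, -0.0062, 0.1426]
ee_rot: [-0.0, 0.999, 0.037, -0.001]
wrist_force: [1.0, -0.1, -0.2]
finger_gap: 0.0858
grip_force: 0.0
```

```bash
python3 go.py 0.415,-0.326,0.1,1.5
```

```text
pos [ 0.4441 -0.0062  0.1426] ang 4.2 t 18.43 | d cm [-5.26 31.68  4.25] yaw 2.7 gap 0.0858 tilt 0.13
```

Call:
{"method": "step_arm", "body": {
  "rows": [
    {"dx":-0.8,"dy":5,"dz":0.5,"yaw":0.5},
    {"dx":-1.7,"dy":10.5,"dz":1,"yaw":1},
    {"dx":-2.6,"dy":16,"dz":2,"yaw":1.5},
    {"dx":-3.5,"dy":21.5,"dz":3,"yaw":2},
    {"dx":-4.4,"dy":27,"dz":4,"yaw":2.7},
    {"dx":-5.3,"dy":31.7,"dz":4.2,"yaw":2.7},
    {"dx":-5.3,"dy":31.7,"dz":4.2,"yaw":2.7},
    {"dx":-5.3,"dy":31.7,"dz":4.2,"yaw":2.7}
  ]
}}

```text
t: 19.42
tool_pos: [0.4151, -0.3259, 0.1002]
ee_rot: [-0.0, 1.0, 0.013, -0.0]
wrist_force: [-0.5, 0.1, 0.2]
finger_gap: 0.0855
grip_force: 0.0
```

```bash
python3 go.py 0.415,-0.326,0.004,1.5; python3 -c "
from meas import *
for n in('top','side'):
    t=cam(n); im=t['image'].astype(int)
    z=.084; m=(im.min(2)>110)&(im.max(2)-im.min(2)<40)
    print(n,*rect(t,m,z,px(t,[.4445,-.006,z])))
"
```

```text
pos [ 0.4151 -0.3259  0.1002] ang 1.5 t 19.43 | d cm [-0.01  0.02  9.62] yaw 0.0 gap 0.0855 tilt 0.05
top [ 0.44463188 -0.0066629 ] 5.112389076234393 [0.07512297 0.03411264]
side [ 0.44345919 -0.00605239] 4.129001278274387 [0.07619382 0.0368307 ]
```

Frame_c is centred. Now frame_d.

Call:
{"method": "step_arm", "body": {
  "rows": [
    {"dx":0,"dy":0,"dz":4,"yaw":0},
    {"dx":0,"dy":0,"dz":7,"yaw":0},
    {"dx":0,"dy":0,"dz":9,"yaw":0},
    {"dx":0,"dy":0,"dz":9.6,"yaw":0},
    {"dx":0,"dy":0,"dz":9.6,"yaw":0},
    {"dx":0,"dy":0,"dz":9.6,"yaw":0}
  ]
}}

```text
t: 20.27
tool_pos: [0.4159, -0.3264, 0.0053]
ee_rot: [0.0, 1.0, 0.014, 0.0]
wrist_force: [0.0, 0.3, 0.5]
finger_gap: 0.0854
grip_force: 0.0
```

Call:
{"method": "step_arm", "body": {
  "rows": [
    {"dx":0,"dy":0,"dz":0,"yaw":0},
    {"dx":0,"dy":0,"dz":0,"yaw":0},
    {"dx":0,"dy":0,"dz":0,"yaw":0},
    {"dx":0,"dy":0,"dz":0,"yaw":0},
    {"dx":0,"dy":0,"dz":0,"yaw":0},
    {"dx":0,"dy":0,"dz":0,"yaw":0},
    {"dx":0,"dy":0,"dz":0,"yaw":0}
  ],
  "claw": 0
}}

```text
t: 21.15
tool_pos: [0.4155, -0.3265, 0.0049]
ee_rot: [0.0, 1.0, 0.013, 0.0]
wrist_force: [-0.9, 0.9, 9.0]
finger_gap: 0.0436
grip_force: 39.9
```

```bash
python3 go.py 0.4445,-0.006,0.12,4.2
```

```text
pos [ 0.4155 -0.3265  0.0049] ang 1.5 t 21.15 | d cm [  3.76 -31.95 -11.53] yaw -2.7 gap 0.0436 tilt 0.03
```

Place height is 0.084 + 0.0049 = 0.0889.

Call:
{"method": "step_arm", "body": {
  "rows": [
    {"dx":0,"dy":0,"dz":-4,"yaw":0},
    {"dx":0.3,"dy":-3,"dz":-9,"yaw":0},
    {"dx":0.9,"dy":-8,"dz":-11.5,"yaw":-0.5},
    {"dx":1.6,"dy":-13.5,"dz":-11.5,"yaw":-1},
    {"dx":2.2,"dy":-19,"dz":-11.5,"yaw":-1.6},
    {"dx":2.9,"dy":-24.5,"dz":-11.5,"yaw":-2.2},
    {"dx":3.5,"dy":-29,"dz":-11.5,"yaw":-2.7},
    {"dx":3.8,"dy":-32,"dz":-11.5,"yaw":-2.7}
  ]
}}

```text
t: 22.15
tool_pos: [0.4446, -0.0035, 0.1195]
ee_rot: [-0.0, 0.999, 0.038, 0.0]
wrist_force: [-0.3, -0.2, -1.1]
finger_gap: 0.0433
grip_force: 42.3
```

Call:
{"method": "step_arm", "body": {
  "rows": [
    {"dx":0,"dy":0,"dz":0,"yaw":0},
    {"dx":0,"dy":0,"dz":0,"yaw":0},
    {"dx":0,"dy":0,"dz":0,"yaw":0}
  ]
}}

```text
t: 22.52
tool_pos: [0.4448, -0.0062, 0.1194]
ee_rot: [0.0, 0.999, 0.037, 0.0]
wrist_force: [-0.1, -0.9, -1.3]
finger_gap: 0.0432
grip_force: 42.2
```

```bash
python3 go.py 0.4448,-0.006,0.0893,4.2
```

```text
pos [ 0.4448 -0.0062  0.1194] ang 4.2 t 22.52 | d cm [ 0.   -0.02  3.01] yaw -0.0 gap 0.0432 tilt 0.0
```

Call:
{"method": "step_arm", "body": {
  "rows": [
    {"dx":0,"dy":0,"dz":1.5,"yaw":0},
    {"dx":0,"dy":0,"dz":2.4,"yaw":0},
    {"dx":0,"dy":0,"dz":2.8,"yaw":0},
    {"dx":0,"dy":0,"dz":3,"yaw":0},
    {"dx":0,"dy":0,"dz":3,"yaw":0},
    {"dx":0,"dy":0,"dz":3,"yaw":0}
  ]
}}

```text
t: 23.28
tool_pos: [0.4449, -0.0054, 0.0896]
ee_rot: [0.0, 0.999, 0.037, 0.0]
wrist_force: [0.2, -0.0, -0.9]
finger_gap: 0.0433
grip_force: 42.2
```

Call:
{"method": "step_arm", "body": {
  "rows": [
    {"dx":0,"dy":0,"dz":0.02,"yaw":0},
    {"dx":0,"dy":0,"dz":0.05,"yaw":0}
  ]
}}

```text
t: 23.52
tool_pos: [0.4449, -0.0054, 0.089]
ee_rot: [0.0, 0.999, 0.037, 0.0]
wrist_force: [0.0, 0.0, -1.2]
finger_gap: 0.0431
grip_force: 42.2
```

Call:
{"method": "step_arm", "body": {
  "rows": [
    {"dx":0,"dy":0.04,"dz":0.02,"yaw":0},
    {"dx":0,"dy":0.04,"dz":0.04,"yaw":0}
  ]
}}

```text
t: 23.78
tool_pos: [0.4448, -0.0055, 0.0889]
ee_rot: [-0.0, 0.999, 0.037, 0.0]
wrist_force: [-2.8, 5.5, 16.4]
finger_gap: 0.0435
grip_force: 44.1
```

Call:
{"method": "step_arm", "body": {
  "rows": [
    {"dx":0,"dy":0,"dz":-0.03,"yaw":0},
    {"dx":0,"dy":0,"dz":-0.03,"yaw":0},
    {"dx":0,"dy":0,"dz":-0.03,"yaw":0},
    {"dx":0,"dy":0,"dz":-0.03,"yaw":0},
    {"dx":0,"dy":0,"dz":-1.5,"yaw":0},
    {"dx":0,"dy":0,"dz":-4,"yaw":0},
    {"dx":0,"dy":0,"dz":-8,"yaw":0}
  ],
  "claw": 1
}}

```text
t: 24.65
tool_pos: [0.4441, -0.0057, 0.1687]
ee_rot: [-0.0, 0.999, 0.037, -0.001]
wrist_force: [0.9, 1.5, -0.2]
finger_gap: 0.0859
grip_force: 0.0
```

```bash
python3 go.py 0.399,0.334,0.12,-3
```

```text
pos [ 0.4441 -0.0057  0.1687] ang 4.3 t 24.65 | d cm [ -1.97 -34.21   4.89] yaw 7.3 gap 0.0859 tilt 0.13
```

```bash
python3 -c "
from meas import *
for n in('top','side'):
    t=cam(n); im=t['image'].astype(int); g=px(t,[.399,.334,.062])
    save(t,'w_%s.png'%n,(int(g[0])-25,int(g[1])-20,int(g[0])+25,int(g[1])+25),8)
    m=(im.min(2)>115)&(im.max(2)-im.min(2)<45)
    mm=np.zeros_like(m); a,b=map(int,g); mm[b-8:b+9,a-8:a+9]=m[b-8:b+9,a-8:a+9]
    try: print(n,rect(t,mm,.062,g))
    except Exception as e: print(e)
    mm=np.zeros_like(m); mm[b-16:b+22,a-18:a+22]=(im.max(2)<72)[b-16:b+22,a-18:a+22]
    print('dark',rect(t,mm,.028,g+[3,3]))
a=cv2.imread('pics/w_top.png');b=cv2.imread('pics/w_side.png'); cv2.imwrite('pics/w.png',np.hstack([a,b]))
"
```

```text
top (array([0.40013179, 0.33250496]), np.float64(113.92356035933395), array([0.01938594, 0.01808483]))
dark (array([0.40351033, 0.32253828]), np.float64(24.69259563623237), array([0.05841864, 0.03646304]))
side (array([0.40220644, 0.33008468]), np.float64(136.43923536480494), array([0.03039089, 0.02100056]))
dark (array([0.4012055 , 0.34928236]), np.float64(23.1380660690169), array([0.04967442, 0.03637857]))
```

View pics/w.png

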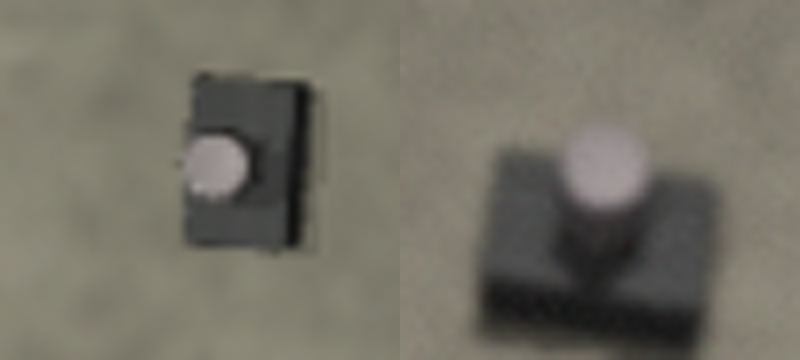

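The knob (left px (216,165), right (605,168)) is at about (0.399, 0.333), yaw about −3°.

Call:
{"method": "step_arm", "body": {
  "rows": [
    {"dx":-0.3,"dy":-5,"dz":0,"yaw":1},
    {"dx":-0.6,"dy":-10.5,"dz":0.5,"yaw":2},
    {"dx":-0.9,"dy":-16,"dz":1.5,"yaw":3.5},
    {"dx":-1.2,"dy":-21.5,"dz":2.5,"yaw":5},
    {"dx":-1.6,"dy":-27,"dz":3.5,"yaw":6.5},
    {"dx":-2,"dy":-32,"dz":4.5,"yaw":7.3},
    {"dx":-2,"dy":-34.1,"dz":4.9,"yaw":7.3},
    {"dx":-2,"dy":-34.1,"dz":4.9,"yaw":7.3}
  ]
}}

```text
t: 25.75
tool_pos: [0.3993, 0.3334, 0.1189]
ee_rot: [0.0, 1.0, -0.026, -0.0]
wrist_force: [0.1, -0.2, 0.9]
finger_gap: 0.0855
grip_force: 0.0
```

Call:
{"method": "step_arm", "body": {
  "rows": [
    {"dx":0,"dy":0,"dz":0,"yaw":0},
    {"dx":0,"dy":0,"dz":0,"yaw":0}
  ]
}}

```text
t: 26.0
tool_pos: [0.4, 0.3317, 0.1198]
ee_rot: [0.0, 1.0, -0.027, 0.0]
wrist_force: [-0.3, -0.6, 0.0]
finger_gap: 0.0856
grip_force: 0.0
```

```bash
python3 go.py 0.399,0.333,0.034,-3; python3 -c "
from meas import *
for n in('top','side'):
    t=cam(n); im=t['image'].astype(int)
    z=.108; m=(im.min(2)>110)&(im.max(2)-im.min(2)<40)
    print(n,*rect(t,m,z,px(t,[.4445,-.006,z])))
    if n=='side': save(t,'s4.png',(230,140,350,370),2.6)
"
```

```text
pos [0.4    0.3317 0.1198] ang -3.1 t 26.0 | d cm [-0.1  -0.13  8.58] yaw -0.1 gap 0.0856 tilt 0.01
top [ 0.44510411 -0.00615803] 4.671408091277158 [0.05638304 0.02839816]
side [ 0.40238165 -0.09402704] 114.28825833456048 [0.24615242 0.16948614]
```

View pics/s4.png

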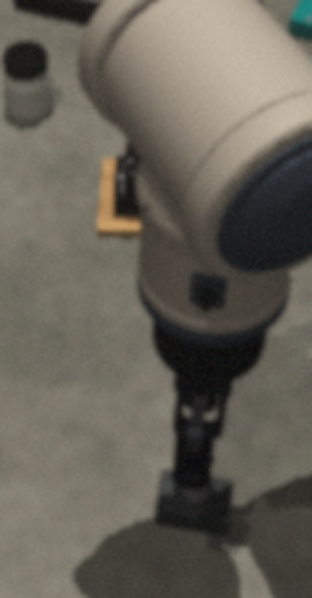

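Frame_d is centred, and the gripper lines up with the weight (px (195,500)). Descending onto the knob.

Call:
{"method": "step_arm", "body": {
  "rows": [
    {"dx":-0.1,"dy":-0.1,"dz":3,"yaw":0},
    {"dx":-0.1,"dy":-0.1,"dz":5.5,"yaw":0},
    {"dx":-0.1,"dy":-0.1,"dz":7.5,"yaw":0},
    {"dx":-0.1,"dy":-0.1,"dz":8.4,"yaw":0},
    {"dx":-0.1,"dy":-0.1,"dz":8.5,"yaw":0},
    {"dx":-0.1,"dy":-0.1,"dz":8.5,"yaw":0}
  ]
}}

```text
t: 26.85
tool_pos: [0.399, 0.334, 0.0351]
ee_rot: [-0.0, 1.0, -0.027, 0.0]
wrist_force: [0.2, 0.5, 0.7]
finger_gap: 0.0852
grip_force: 0.0
```

Call:
{"method": "step_arm", "body": {
  "rows": [
    {"dx":0,"dy":0,"dz":0,"yaw":0},
    {"dx":0,"dy":0,"dz":0,"yaw":0},
    {"dx":0,"dy":0,"dz":0,"yaw":0},
    {"dx":0,"dy":0,"dz":0,"yaw":0},
    {"dx":0,"dy":0,"dz":0,"yaw":0},
    {"dx":0,"dy":0,"dz":0,"yaw":0},
    {"dx":0,"dy":0,"dz":0,"yaw":0},
    {"dx":0,"dy":0,"dz":0,"yaw":0}
  ],
  "claw": 0,
  "grip_force": 60
}}

```text
t: 27.85
tool_pos: [0.3987, 0.3338, 0.0348]
ee_rot: [0.0, 1.0, -0.027, 0.0]
wrist_force: [-1.0, -1.7, 8.3]
finger_gap: 0.0222
grip_force: 58.3
```

```bash
python3 go.py 0.445,-0.006,0.19,4.3
```

```text
pos [0.3987 0.3338 0.0348] ang -3.0 t 27.85 | d cm [  6.43  33.68 -15.51] yaw -7.3 gap 0.0222 tilt 0.01
```

Call:
{"method": "step_arm", "body": {
  "rows": [
    {"dx":0,"dy":0,"dz":-2,"yaw":0},
    {"dx":0,"dy":0,"dz":-6,"yaw":0},
    {"dx":0,"dy":0,"dz":-11,"yaw":0},
    {"dx":0.5,"dy":3,"dz":-14.5,"yaw":-1},
    {"dx":1.3,"dy":7.5,"dz":-15.5,"yaw":-2.5},
    {"dx":2.3,"dy":12.5,"dz":-15.5,"yaw":-4},
    {"dx":3.2,"dy":17.5,"dz":-15.5,"yaw":-5.5},
    {"dx":4,"dy":21,"dz":-15.5,"yaw":-7.3}
  ]
}}

```text
t: 28.85
tool_pos: [0.4268, 0.1201, 0.1892]
ee_rot: [0.0, 0.999, 0.037, -0.001]
wrist_force: [0.9, -0.4, -6.5]
finger_gap: 0.0222
grip_force: 60.2
```

```bash
python3 go.py 0.445,-0.006,0.19,4.3; python3 -c "
from h import *
s=cam('side'); save(s,'s5.png',(210,100,370,300),3)"
```

```text
pos [0.4268 0.1201 0.1892] ang 4.3 t 28.85 | d cm [ 0.88 12.71 -0.07] yaw -0.0 gap 0.0222 tilt 0.07
```

View pics/s5.png

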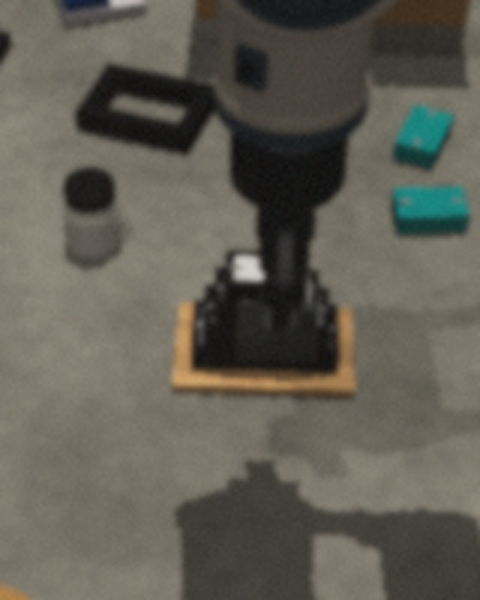

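The stack is a neat pyramid at (265,320). The weight hangs level at (280,335). Moving above the stack.

Call:
{"method": "step_arm", "body": {
  "rows": [
    {"dx":0.3,"dy":3.5,"dz":0,"yaw":0},
    {"dx":0.5,"dy":7.5,"dz":0,"yaw":0},
    {"dx":0.8,"dy":11,"dz":0,"yaw":0},
    {"dx":0.9,"dy":12.7,"dz":0,"yaw":0},
    {"dx":0.9,"dy":12.7,"dz":0,"yaw":0},
    {"dx":0.9,"dy":12.7,"dz":0,"yaw":0},
    {"dx":0.9,"dy":12.7,"dz":0,"yaw":0}
  ]
}}

```text
t: 29.78
tool_pos: [0.4456, -0.0032, 0.1894]
ee_rot: [-0.0, 0.999, 0.038, -0.0]
wrist_force: [-0.5, -0.1, -7.1]
finger_gap: 0.0219
grip_force: 61.2
```

```bash
python3 go.py 0.445,-0.006,0.145,4.3; python3 -c "
from h import *
s=cam('side'); save(s,'s6.png',(230,90,350,220),4)"
```

```text
pos [ 0.4456 -0.0032  0.1894] ang 4.3 t 29.77 | d cm [-0.08  0.28  4.44] yaw 0.0 gap 0.0219 tilt 0.02
```

View pics/s6.png

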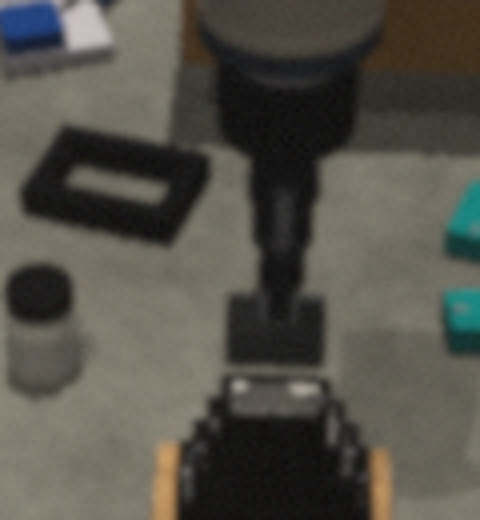

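The weight at (275,330) is level and centred over frame_d (275,397). Lowering with a small y correction.

Call:
{"method": "step_arm", "body": {
  "rows": [
    {"dx":-0.05,"dy":0.25,"dz":2,"yaw":0},
    {"dx":-0.05,"dy":0.25,"dz":3.3,"yaw":0},
    {"dx":-0.05,"dy":0.25,"dz":4,"yaw":0},
    {"dx":-0.05,"dy":0.25,"dz":4.3,"yaw":0},
    {"dx":-0.05,"dy":0.25,"dz":4.5,"yaw":0},
    {"dx":-0.05,"dy":0.25,"dz":4.5,"yaw":0}
  ]
}}

```text
t: 30.58
tool_pos: [0.4456, -0.0065, 0.1447]
ee_rot: [0.0, 0.999, 0.037, 0.0]
wrist_force: [-0.2, 0.4, -7.4]
finger_gap: 0.0221
grip_force: 61.2
```

Call:
{"method": "step_arm", "body": {
  "rows": [
    {"dx":0,"dy":0,"dz":0.04,"yaw":0},
    {"dx":0,"dy":0,"dz":0.08,"yaw":0},
    {"dx":0,"dy":0,"dz":0.12,"yaw":0}
  ]
}}

```text
t: 30.95
tool_pos: [0.4455, -0.0065, 0.1434]
ee_rot: [0.0, 0.999, 0.037, 0.0]
wrist_force: [-0.1, 0.6, -6.0]
finger_gap: 0.0222
grip_force: 61.2
```

Call:
{"method": "step_arm", "body": {
  "rows": [
    {"dx":0,"dy":0,"dz":0.03,"yaw":0},
    {"dx":0,"dy":0,"dz":0.06,"yaw":0}
  ]
}}

```text
t: 31.2
tool_pos: [0.4456, -0.0065, 0.1429]
ee_rot: [0.0, 0.999, 0.037, 0.0]
wrist_force: [-2.2, 0.5, 5.4]
finger_gap: 0.0226
grip_force: 62.4
```

Contact at the expected height. Releasing and rising.

Call:
{"method": "step_arm", "body": {
  "rows": [
    {"dx":0,"dy":0,"dz":0,"yaw":0},
    {"dx":0,"dy":0,"dz":0,"yaw":0},
    {"dx":0,"dy":0,"dz":0,"yaw":0},
    {"dx":0,"dy":0,"dz":0,"yaw":0},
    {"dx":0,"dy":0,"dz":0,"yaw":0},
    {"dx":0,"dy":0,"dz":-2,"yaw":0},
    {"dx":0,"dy":0,"dz":-6,"yaw":0},
    {"dx":0,"dy":0,"dz":-11,"yaw":0}
  ],
  "claw": 1
}}

```text
t: 32.2
tool_pos: [0.4449, -0.0064, 0.2535]
ee_rot: [-0.0, 0.999, 0.037, -0.001]
wrist_force: [0.6, -0.3, -0.3]
finger_gap: 0.0854
grip_force: 0.0
```

Call:
{"method": "step_arm", "body": {
  "rows": [
    {"dx":0,"dy":4,"dz":-2,"yaw":0},
    {"dx":0,"dy":9,"dz":-2,"yaw":0},
    {"dx":0,"dy":14,"dz":-2,"yaw":0},
    {"dx":0,"dy":19,"dz":-2,"yaw":0},
    {"dx":0,"dy":24,"dz":-2,"yaw":0},
    {"dx":0,"dy":29,"dz":-2,"yaw":0},
    {"dx":0,"dy":29,"dz":-2,"yaw":0}
  ]
}}

```text
t: 33.08
tool_pos: [0.4669, -0.2987, 0.2722]
ee_rot: [0.0, 0.999, 0.036, -0.0]
wrist_force: [0.7, 0.6, -0.5]
finger_gap: 0.0858
grip_force: 0.0
```

```bash
python3 -c "
from h import *
t=cam('top');s=cam('side')
a=cv2.resize(t['image'][180:280,240:350,::-1],(396,360),interpolation=3); b=cv2.resize(s['image'][130:240,240:361,::-1],(396,360),interpolation=3)
cv2.imwrite('pics/fin.png',np.hstack([a,b]))"
```

```text
(no output)
```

View pics/fin.png

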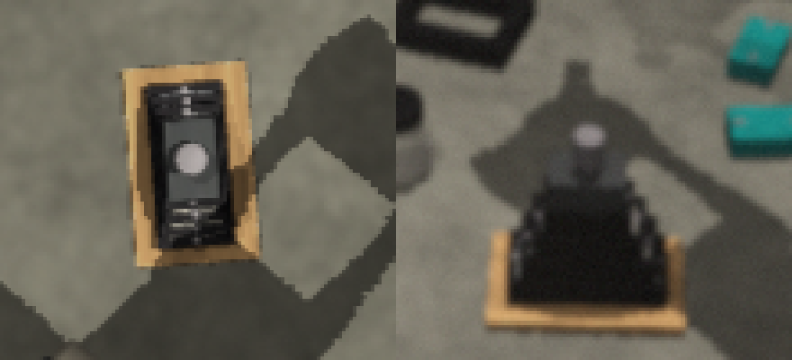

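The stack is square and centred, and the weight stands upright in the middle (left px (190,158)).

```bash
python3 -c "from station import r;print(r.close_job())"
```

```text
the job is handed in; nothing more can be done
None
```

The job is handed in at about 33 s: frames a, b, c and d are stacked in size order on the board, centred to about 1 mm, with the weight upright in the middle and nothing else moved.

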